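# Set the flip tags on the blood-sample collection tray

## Task

Each rack of blood tubes on the collection tray has a hinged flip tag in front of it. Gently push tags over with a fingertip (nothing needs gripping or lifting) so that only the completely full racks show the solid disc (tag leaning back towards its rack) and every rack with an empty place shows the open ring (tag leaning away from its rack). Tags that are already right can stay; do not move the racks or anything else on the bench.

Things in the scene. Friction and masses are not known exactly. Their poses are not given: they have to be found in the camera images.
- tray: Fixed flat steel tray, 275 mm front to back, 450 mm wide, 6 mm thick, four bays side by side at 105 mm spacing. Origin on the bench under the middle of the row of tag holders; x points from holders to racks, y along the row. It reaches 67 mm in front of the origin and 208 mm behind. Low dividers between the racks, top 22 mm above the bench.
- holder_a: Fixed grey V-shaped holder of tag_a, 50 mm deep, 64 mm wide, 45 mm high, at the front of one bay (any bay). Origin: centre of its underside, on the tray (6 mm above the bench); x points to the rack of its bay, y along the tag's hinge, z up. Hinge line: along y, 26 mm above this origin. A resting tag's top edge is 45 mm before or behind the hinge and 80 mm above this origin.
- holder_b: Fixed grey V-shaped holder of tag_b, 50 mm deep, 64 mm wide, 45 mm high, at the front of one bay (any bay). Origin: centre of its underside, on the tray (6 mm above the bench); x points to the rack of its bay, y along the tag's hinge, z up. Hinge line: along y, 26 mm above this origin. A resting tag's top edge is 45 mm before or behind the hinge and 80 mm above this origin.
- holder_c: Fixed grey V-shaped holder of tag_c, 50 mm deep, 64 mm wide, 45 mm high, at the front of one bay (any bay). Origin: centre of its underside, on the tray (6 mm above the bench); x points to the rack of its bay, y along the tag's hinge, z up. Hinge line: along y, 26 mm above this origin. A resting tag's top edge is 45 mm before or behind the hinge and 80 mm above this origin.
- holder_d: Fixed grey V-shaped holder of tag_d, 50 mm deep, 64 mm wide, 45 mm high, at the front of one bay (any bay). Origin: centre of its underside, on the tray (6 mm above the bench); x points to the rack of its bay, y along the tag's hinge, z up. Hinge line: along y, 26 mm above this origin. A resting tag's top edge is 45 mm before or behind the hinge and 80 mm above this origin.
- tag_a (a joint): Aluminium leaf hinged on its lower edge in holder_a: 50 wide, 70 high, 4 mm thick, 40 g. 0 upright; +0.70 leaning fully to its rack (robot-side face up: solid black disc); -0.70 fully away from it (rack-side face up: open black ring). Swings freely, little friction; pushed 0.15 rad past upright it falls to the other stop by itself.
- tag_b (a joint): Aluminium leaf hinged on its lower edge in holder_b: 50 wide, 70 high, 4 mm thick, 40 g. 0 upright; +0.70 leaning fully to its rack (robot-side face up: solid black disc); -0.70 fully away from it (rack-side face up: open black ring). Swings freely, little friction; pushed 0.15 rad past upright it falls to the other stop by itself.
- tag_c (a joint): Aluminium leaf hinged on its lower edge in holder_c: 50 wide, 70 high, 4 mm thick, 40 g. 0 upright; +0.70 leaning fully to its rack (robot-side face up: solid black disc); -0.70 fully away from it (rack-side face up: open black ring). Swings freely, little friction; pushed 0.15 rad past upright it falls to the other stop by itself.
- tag_d (a joint): Aluminium leaf hinged on its lower edge in holder_d: 50 wide, 70 high, 4 mm thick, 40 g. 0 upright; +0.70 leaning fully to its rack (robot-side face up: solid black disc); -0.70 fully away from it (rack-side face up: open black ring). Swings freely, little friction; pushed 0.15 rad past upright it falls to the other stop by itself.
- rack_full_1: FULL rack: all 12 places hold a tube. Loose white rack, 68 (x) by 88 mm (y), 3 by 4 blood tubes, mixed cap colours, tops 94 to 98 mm above its underside. Origin: centre of its underside, on the tray, about 149 mm behind the holder of its bay (near face 115 mm behind the holder). Leave it alone.
- rack_full_2: FULL rack: all 12 places hold a tube. Loose white rack, 68 (x) by 88 mm (y), 3 by 4 blood tubes, mixed cap colours, tops 94 to 98 mm above its underside. Origin: centre of its underside, on the tray, about 149 mm behind the holder of its bay (near face 115 mm behind the holder). Leave it alone.
- rack_part_1: NOT FULL rack: 6 of the 12 places are empty (dark holes). Loose white rack, 68 (x) by 88 mm (y), 3 by 4 blood tubes, mixed cap colours, tops 94 to 98 mm above its underside. Origin: centre of its underside, on the tray, about 149 mm behind the holder of its bay (near face 115 mm behind the holder). Leave it alone.
- rack_part_2: NOT FULL rack: 5 of the 12 places are empty (dark holes). Loose white rack, 68 (x) by 88 mm (y), 3 by 4 blood tubes, mixed cap colours, tops 94 to 98 mm above its underside. Origin: centre of its underside, on the tray, about 149 mm behind the holder of its bay (near face 115 mm behind the holder). Leave it alone.
- tube_stand: Small white block 32 mm square, 22 mm high, with one upright capped tube, 95 mm high in all, in front of the tray between bays. Loose; leave it alone. Origin: at the middle of its underside.
- specimen_jar: Specimen jar with white screw lid, 49 mm across, 60 mm high, in front of the tray between bays. Loose; leave it alone. Origin: at the middle of its underside.
- marker: Marker pen 128 mm long (60 mm to -x, 68 mm to +x of its origin), 16 mm thick, lying along its x in front of the tray. Loose; leave it alone. Origin: at the middle of its underside.
- tape_roll: Roll of label tape lying flat, 64 mm across, 24 mm high. Loose; leave it alone. Origin: at the middle of its underside.
- gel_bottle: Hand-gel pump bottle, 60 mm across, 168 mm high, left of the tray. Loose; leave it alone. Origin: at the middle of its underside.
- tip_box: Box of pipette tips with clear lid, 87 by 122 mm, 80 mm high, right of the tray. Loose; leave it alone. Origin: at the middle of its underside.
- steel_dish: Shallow open steel dish, 110 by 190 mm, 22 mm high, at the right. Loose; leave it alone. Origin: at the middle of its underside.

How it is judged:
At the end, for the whole second after the job is handed in: Each tag whose rack (the one in the same bay, within 165 mm of its holder) is full leans towards its rack past 0.6 rad, each tag whose rack has an empty place leans away from it past 0.6 rad, and all four tags are at rest (under 0.2 rad/s) ((horizontal distance between holder_a and rack_full_1 above 0.165 m or value of joint tag_a above 0.6 rad) and (horizontal distance between holder_a and rack_full_2 above 0.165 m or value of joint tag_a above 0.6 rad) and (horizontal distance between holder_a and rack_part_1 above 0.165 m or value of joint tag_a below -0.6 rad) and (horizontal distance between holder_a and rack_part_2 above 0.165 m or value of joint tag_a below -0.6 rad) and (horizontal distance between holder_b and rack_full_1 above 0.165 m or value of joint tag_b above 0.6 rad) and (horizontal distance between holder_b and rack_full_2 above 0.165 m or value of joint tag_b above 0.6 rad) and (horizontal distance between holder_b and rack_part_1 above 0.165 m or value of joint tag_b below -0.6 rad) and (horizontal distance between holder_b and rack_part_2 above 0.165 m or value of joint tag_b below -0.6 rad) and (horizontal distance between holder_c and rack_full_1 above 0.165 m or value of joint tag_c above 0.6 rad) and (horizontal distance between holder_c and rack_full_2 above 0.165 m or value of joint tag_c above 0.6 rad) and (horizontal distance between holder_c and rack_part_1 above 0.165 m or value of joint tag_c below -0.6 rad) and (horizontal distance between holder_c and rack_part_2 above 0.165 m or value of joint tag_c below -0.6 rad) and (horizontal distance between holder_d and rack_full_1 above 0.165 m or value of joint tag_d above 0.6 rad) and (horizontal distance between holder_d and rack_full_2 above 0.165 m or value of joint tag_d above 0.6 rad) and (horizontal distance between holder_d and rack_part_1 above 0.165 m or value of joint tag_d below -0.6 rad) and (horizontal distance between holder_d and rack_part_2 above 0.165 m or value of joint tag_d below -0.6 rad) and velocity of joint tag_a between -0.2 and 0.2 rad/s and velocity of joint tag_b between -0.2 and 0.2 rad/s and velocity of joint tag_c between -0.2 and 0.2 rad/s and velocity of joint tag_d between -0.2 and 0.2 rad/s); the robot touches nothing.
It fails at once if a sample rack is lifted, shifted by more than 10 mm or tipped (distance of any of rack_full_1, rack_full_2, rack_part_1, rack_part_2 from where it was at the start of the episode above 0.01 m or angle between any of rack_full_1, rack_full_2, rack_part_1, rack_part_2's own z axis and vertical above 0.15 rad).
It fails at once if something else on the bench is picked up, or knocked more than 15 mm (marker and tape roll 20 mm) from its place (distance of any of tube_stand, specimen_jar, gel_bottle, tip_box, steel_dish from where it was at the start of the episode above 0.015 m or distance of any of marker, tape_roll from where it was at the start of the episode above 0.02 m).
It fails at once if a tag or its holder is pushed or squeezed with more than 20 N (contact force between any of the arm, the fingers and holder_a above 20 N or contact force between any of the arm, the fingers and holder_b above 20 N or contact force between any of the arm, the fingers and holder_c above 20 N or contact force between any of the arm, the fingers and holder_d above 20 N).
It also fails if it takes over 67 s, if anything falls off the work surface, if the arm or the gripper's body presses on something with over 40 N, if the wrist force passes 120 N, or if a joint passes its speed limit or range.

## Robot

A 6-joint arm with a two-finger parallel gripper is mounted at the origin on the work surface. World frame = base frame: x ahead of the robot, y to its left, z up, the work surface at z = 0. Lengths are in m, angles in rad, forces in N, time in s.
With the tool pointing down it reaches from about 0.25 to 0.8 m from the base axis. Payload 3.9 kg.
Tool frame: the origin (TCP) lies between the finger pads; the fingertips stand 11 mm ahead of it and the grasp point (between the pads) lies 8 mm behind it; z points along the fingers, y is the line along which they close (so a half turn about z gives the same grasp; the last joint's range is limited). The gripper opens to 85 mm and grips with 20 to 120 N. Pads are 22 mm wide; open, the fingers measure 114 mm over their backs; the gripper's body (76 mm by 85 mm) begins 54 mm behind the grasp point. The pads swing forward as they close: fully open they stand 13 mm farther back than shut.
Start: joints at [1.177, 0.26, -0.138, 1.173, 0, 1.571], TCP at [0.201, 0.485, 0.242] pointing down, gripper open.
Joint ranges: [-2.78, 2.78], [-0.83, 1.72], [-1.28, 1.37], [-1.9, 2.12], [-1.57, 1.48], [-3.14, 3.14]. Speed limits (rad/s): [2.57, 2.57, 3.14, 3.14, 3.14, 3.14].

## Interface

Orientations are given as a unit quaternion [w, x, y, z].
In Python, from workcell import * gives the robot as it stands.
- The arm moves only by the shell command python3 -m crank 'ROWS' [FORCE]. ROWS is JSON, a list of rows, each a list of 5 numbers: the closure, from -1 (fully open) to 1 (shut), then the shift along the world's x, y, z in units of 60 mm (1.0 is 60 mm), then the turn about the world's z in units of 10 degrees (1.0 is 10 degrees). A call has 1 to 8 rows; each row is the pose to reach, as a shift and turn from the pose commanded when the call began; what a row does not reach only later rows make up. A row lasts 1/8 s, in which the tool goes at most 62.5 mm and 10.7 degrees, less where a joint would pass 70% of its speed; a pose out of reach is approached as far as the arm can. A call with a gripper value outside its range is refused whole. The fingers move at their own pace and stop on an object; FORCE is the grip in N (left out, the last holds). Time passes only in rows, so rows that repeat a pose let the fingers close. It gives the time, the measured TCP pose, the force, the opening and the grip force at its end, in the units of the state.
- read_state(): the state, without advancing time (a new reading comes with each control period).
- snapshot(name): name is "scene" or "top" or "wrist"; returns a dict with "pixels" (480x640x3 uint8, red, green, blue), "mtx" (3x3 intrinsics, pixels), "distortion" ([k1, k2, p1, p2, k3] as OpenCV has them; the pictures are not rectified), "xyz" and "attitude" of the camera in the world; the wrist camera has in their place "mount" (4x4, takes a point from camera to tool coordinates, whose origin is the TCP and whose axes are the flange's). Camera axes: x right, y down, z forward; pixel columns grow to the right and rows downward; lengths in m; the calibration is good to about 2 mm. A picture is of the moment at which its call begins: read the wrist's pose just before it. There is no depth.
- hand_in(): hands the job in; it is judged then, once.
The state is a dict: "clock": time; "joint_pos": joint angles; "joint_vel": joint speeds; "joint_torque": joint torques, N m; "tcp_pos": TCP position; "orientation": TCP orientation; "wrist_force": force on the tool from outside, world axes, zero at the start; "wrist_torque": the same for the moment, N m; "width": finger opening in m; "grasp_force": force on a finger pad.
Only numpy, scipy, OpenCV 4.12 (cv2) and the standard library are available. Lean on these libraries where they do the work, as an engineer would, in place of code of your own. Each camera call takes 0.05 s, during which the arm holds its last target. There are 200 camera calls.

## Working session

There is one attempt and no reset: what is moved stays moved. The work goes in short steps, Python scripts to look and compute and a shell command to move; the robot and the scene stay as the last step left them, time stands still between calls to the robot, and variables do not carry over. Pictures are saved under pics/ and viewed, at most 10 in all, crops included, and the job is handed in when it is done.

```bash
mkdir -p pics; cat > h.py <<'E'
from workcell import *
import numpy as np, cv2
from scipy.spatial.transform import Rotation as R
def q2R(q): return R.from_quat([q[1],q[2],q[3],q[0]]).as_matrix()
def save(name,fn):
    s=snapshot(name); cv2.imwrite(fn,s["pixels"][:,:,::-1]); return s
E
python3 - <<'E'
from h import *
import pickle
d={}
for n in ("scene","top"):
    d[n]=save(n,f"pics/{n}0.png")
    print(n,d[n]["xyz"],d[n]["attitude"],d[n]["mtx"],d[n]["distortion"])
pickle.dump(d,open("d.pkl","wb"))
s=read_state();print(s["clock"],s["tcp_pos"],s["orientation"],s["width"])
E
```

```text
scene [1.01921108 0.16954743 0.9435925 ] [-0.13917574  0.54502646  0.80046074 -0.20697555] [[451.49282475   0.         323.78022985]
 [  0.         451.49282475 243.55185907]
 [  0.           0.           1.        ]] [-0.09100869  0.          0.          0.          0.        ]
top [ 0.40486441 -0.00470981  1.09560461] [-0.04520008  0.71162841 -0.69944767  0.04811355] [[452.25532616   0.         313.3146403 ]
 [  0.         452.25532616 237.03865397]
 [  0.           0.           1.        ]] [-0.04059081  0.          0.          0.          0.        ]
0.1 [0.20120309 0.4842518  0.24154377] [-1.79764808e-04  1.95624902e-01  9.80678389e-01 -8.72873717e-04] 0.08544282230048285
```

View pics/top0.png

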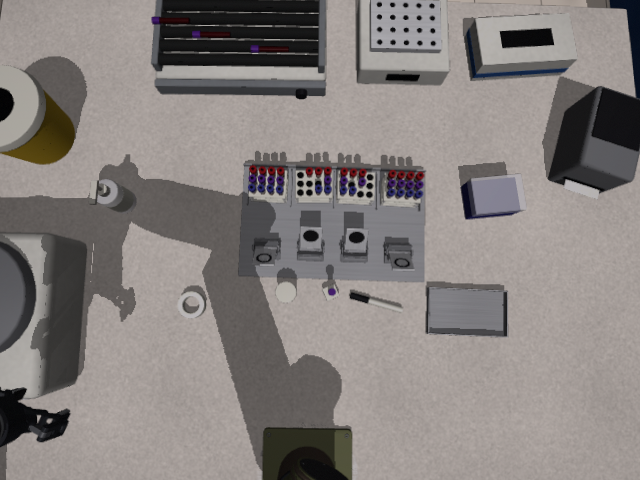

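View pics/scene0.png

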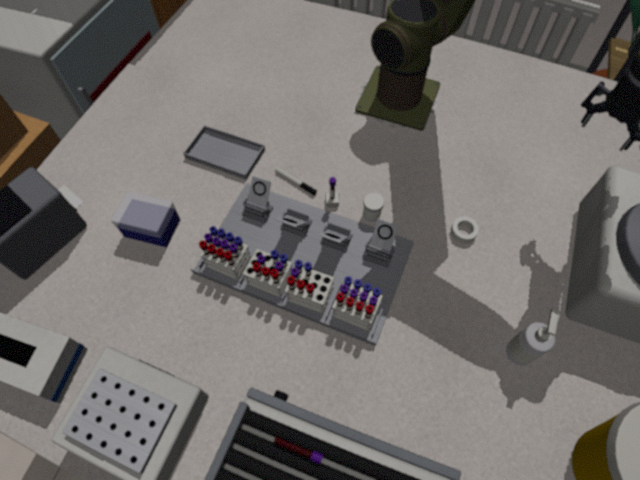

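The top view shows the tray with four bays, at columns of about 267, 313, 357 and 401. The outer racks look full with rings showing, and the middle racks have holes with discs showing. I'll enlarge to check this and read pixels.

```bash
python3 - <<'E'
import cv2
i=cv2.imread("pics/top0.png")[145:310,230:430]
cv2.imwrite("pics/c1.png",cv2.resize(i,None,fx=3.6,fy=3.6,interpolation=cv2.INTER_CUBIC))
i=cv2.imread("pics/scene0.png")[165:345,185:420]
cv2.imwrite("pics/c2.png",cv2.resize(i,None,fx=3.3,fy=3.3,interpolation=cv2.INTER_CUBIC))
E
```

```text
(no output)
```

View pics/c1.png

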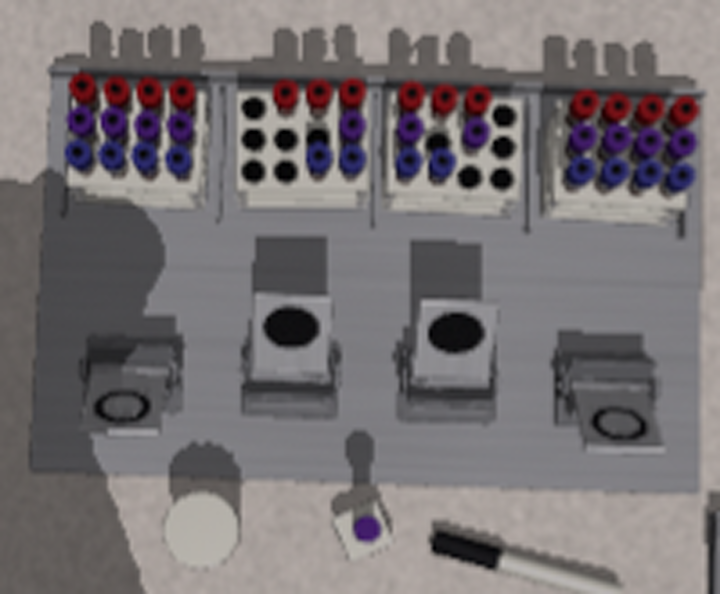

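View pics/c2.png

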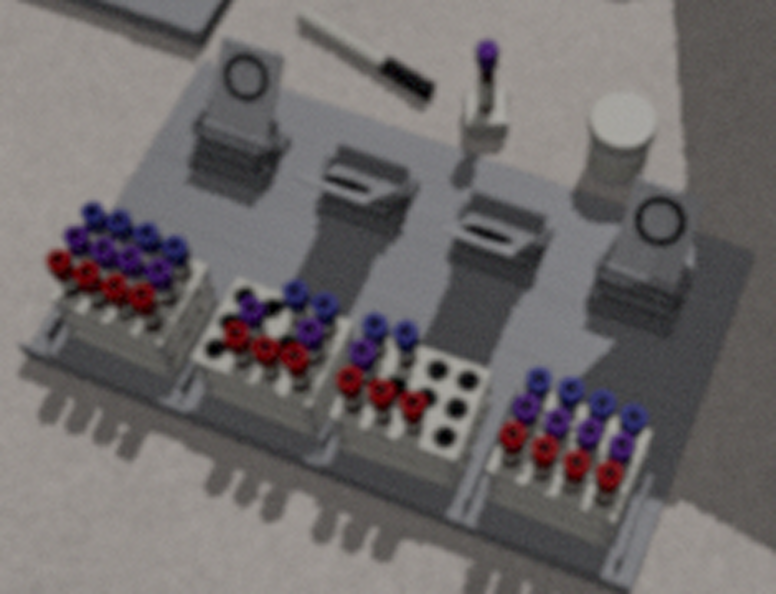

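```bash
cat > m.py <<'E'
from h import *
import pickle
d=pickle.load(open("d.pkl","rb"))
def ray(n,p):
    s=d[n]; u=cv2.undistortPoints(np.array([[p]],float),s["mtx"],s["distortion"])[0,0]
    return np.array(s["xyz"]), q2R(s["attitude"])@np.array([u[0],u[1],1])
T=lambda p:(p[0]/3.6+230-.36,p[1]/3.6+145-.36)
S=lambda p:(p[0]/3.3+185-.35,p[1]/3.3+165-.35)
def tri(a,b):
    o1,d1=ray("top",T(a));o2,d2=ray("scene",S(b))
    k=np.linalg.lstsq(np.c_[d1,-d2],o2-o1,rcond=None)[0]
    p,q=o1+k[0]*d1,o2+k[1]*d2; return (p+q)/2,np.linalg.norm(p-q)
def pl(a,z):
    o,e=ray("top",T(a)); return o+e*(z-o[2])/e[2]
E
python3 - <<'E'
from m import *
np.set_printoptions(precision=4,suppress=True)
for n,a,b in [("t1",(121,432),(668,187)),("t2",(293,293),(487,243)),("t3",(458,302),(340,191)),("t4",(623,450),(255,48)),("tube",(367,528),(487,50)),("jar",(201,530),(622,118))]: print(n,*tri(a,b))
c=[pl(p,.006) for p in [(30,471),(700,490),(52,65),(705,85)]]
for q in c: print(q)
print(np.linalg.norm(c[1]-c[0]),np.linalg.norm(c[2]-c[0]))
print("tag tops at z=.086")
for p in [(83,431),(160,434),(253,290),(332,297),(420,298),(497,305),(583,449),(663,452)]: print(pl(p,.086))
print("marker",pl((432,542),.01),pl((615,583),.01),"stand",pl((362,528),.022), "jar",pl((201,530),.06))
s=snapshot("wrist");print(s["mount"],s["mtx"])
E
```

```text
t1 [0.4748 0.1037 0.0846] 0.0010903943336694577
t2 [0.5627 0.002  0.087 ] 0.00858038056126478
t3 [ 0.5596 -0.1036  0.0849] 0.004734394572010651
t4 [ 0.469  -0.2091  0.0814] 0.0014515620907131085
tube [ 0.4181 -0.0496  0.0929] 0.0009232247745787869
jar [0.4155 0.0537 0.0596] 0.0006478483465677001
[0.4532 0.1716 0.006 ]
[ 0.4481 -0.2766  0.006 ]
[0.7332 0.1674 0.006 ]
[ 0.7275 -0.2846  0.006 ]
0.44824979834503015 0.27995970517959545
tag tops at z=.086
[0.475  0.1267 0.086 ]
[0.474  0.0788 0.086 ]
[0.5655 0.023  0.086 ]
[ 0.5619 -0.0267  0.086 ]
[ 0.5622 -0.0819  0.086 ]
[ 0.5587 -0.1303  0.086 ]
[ 0.4692 -0.184   0.086 ]
[ 0.4681 -0.2339  0.086 ]
marker [ 0.4108 -0.0969  0.01  ] [ 0.3857 -0.2183  0.01  ] stand [ 0.4191 -0.0499  0.022 ] jar [0.4156 0.0534 0.06  ]
[[-0.0005 -0.9516 -0.3074  0.0794]
 [ 1.     -0.0004 -0.0004  0.0008]
 [ 0.0003 -0.3074  0.9516 -0.1324]
 [ 0.      0.      0.      1.    ]] [[338.0937   0.     318.3978]
 [  0.     338.0937 242.2152]
 [  0.       0.       1.    ]]
```

All four tags need flipping. The triangulated tag edges stand at 81–87 mm against 86 expected, so I'm ready to move. First I'll shut the fingers, square up and go high in front of the left tag.

```bash
python3 -m crank '[[1,0.5,-0.8,0,0.3],[1,1,-1.6,0,0.6],[1,1.5,-2.4,0,0.9],[1,2,-3.2,0,1.2],[1,2.5,-4,0,1.5],[1,3,-4.8,0,1.8],[1,3.5,-5.6,0,2.1],[1,3.9,-6.35,0,2.26]]' 20; python3 -m crank '[[1,0,0,0,0],[1,0,0,0,0]]'
```

```text
clock: 1.15
tcp_pos: [0.4363, 0.102, 0.2422]
orientation: [0.0, -0.001, 1.0, 0.0]
wrist_force: [1.1, -0.2, 0.7]
width: 0.0004
grasp_force: 0.0
clock: 1.4
tcp_pos: [0.4349, 0.1039, 0.242]
orientation: [-0.001, 0.0, 1.0, 0.0]
wrist_force: [0.7, 0.4, 0.3]
width: -0.0
grasp_force: 0.0
```

```bash
python3 -m crank '[[1,0,0,-0.7,0],[1,0,0,-1.4,0],[1,0,0,-2.1,0],[1,0,0,-2.7,0],[1,0,0,-2.7,0]]'; python3 - <<'E'
from h import *
save("wrist","pics/w1.png")
E
```

```text
clock: 2.02
tcp_pos: [0.432, 0.1046, 0.0782]
orientation: [-0.003, -0.002, 1.0, -0.001]
wrist_force: [0.1, -1.0, 0.2]
width: -0.0004
grasp_force: 0.0
```

View pics/w1.png

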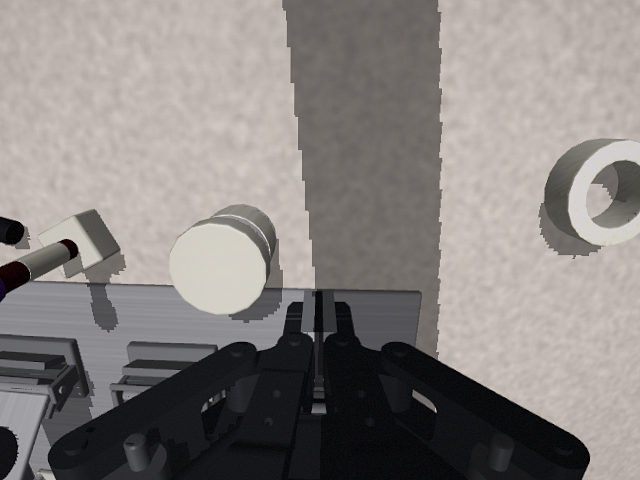

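The wrist view shows the shut fingertips at about (318,310) in front of the tray. The jar at (220,265) is clear of them, to the left of the fingers. I'll push the left tag gently along +x.

```bash
python3 -m crank '[[1,0.2,0,0,0],[1,0.4,0,0,0],[1,0.6,0,0,0],[1,0.8,0,0,0],[1,1.0,0,0,0],[1,1.2,0,0,0],[1,1.4,0,0,0],[1,1.6,0,0,0]]'; python3 -m crank '[[1,0,0,0,0],[1,-0.3,0,0,0],[1,-0.3,0,1,0],[1,-0.3,0,1.6,0]]'; python3 - <<'E'
from h import *
save("top","pics/top1.png")
i=cv2.imread("pics/top1.png")[145:310,230:430]
cv2.imwrite("pics/c3.png",cv2.resize(i,None,fx=3,fy=3,interpolation=cv2.INTER_CUBIC))
E
```

```text
clock: 3.08
tcp_pos: [0.5322, 0.1038, 0.0802]
orientation: [-0.0, -0.0, 1.0, -0.0]
wrist_force: [-0.1, 0.1, 0.3]
width: -0.0003
grasp_force: 0.0
clock: 3.58
tcp_pos: [0.5128, 0.1038, 0.178]
orientation: [0.0, -0.0, 1.0, 0.0]
wrist_force: [1.2, 0.0, 0.3]
width: 0.0001
grasp_force: 0.0
```

View pics/c3.png

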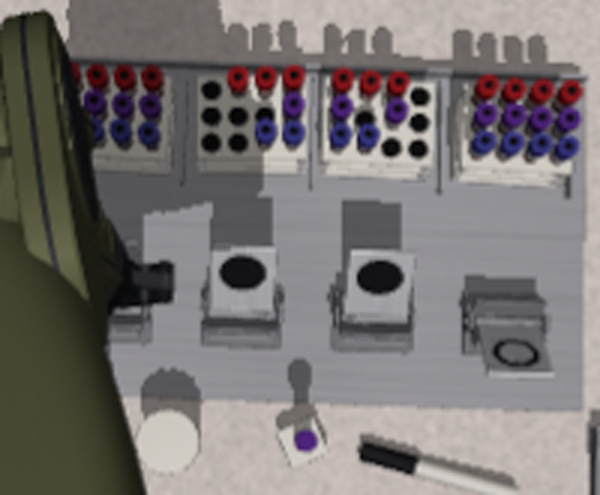

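The arm hides the left tag; its front view is gone, so it has probably flipped and I'll check it later. Next is bay 2, from the rack side.

```bash
python3 -m crank '[[1,0.5,-0.6,0.1,0],[1,1,-1.2,0.1,0],[1,1.4,-1.77,0.1,0],[1,1.4,-1.77,0,0],[1,1.4,-1.77,-0.5,0],[1,1.4,-1.77,-1.1,0],[1,1.4,-1.77,-1.6,0],[1,1.4,-1.77,-1.6,0]]'; python3 -m crank '[[1,-0.2,0,0,0],[1,-0.4,0,0,0],[1,-0.6,0,0,0],[1,-0.8,0,0,0],[1,-1.0,0,0,0],[1,-1.2,0,0,0],[1,-1.4,0,0,0],[1,-1.4,0,0,0]]'; python3 -m crank '[[1,0.3,0,0,0],[1,0.3,0,1,0],[1,0.3,0,1.6,0]]'
```

```text
clock: 4.62
tcp_pos: [0.5937, -0.0015, 0.0776]
orientation: [-0.004, -0.001, 1.0, 0.0]
wrist_force: [-1.2, 0.4, 0.1]
width: -0.0001
grasp_force: 0.0
clock: 5.62
tcp_pos: [0.512, -0.0024, 0.0802]
orientation: [-0.001, -0.0, 1.0, -0.0]
wrist_force: [1.7, 0.5, 0.1]
width: 0.0001
grasp_force: 0.0
clock: 6.0
tcp_pos: [0.5331, -0.0024, 0.1784]
orientation: [0.001, -0.0, 1.0, 0.0]
wrist_force: [0.2, -0.3, -0.3]
width: -0.0003
grasp_force: 0.0
```

```bash
python3 -m crank '[[1,0.4,-0.6,0.1,0],[1,0.8,-1.2,0.1,0],[1,1.04,-1.73,0.1,0],[1,1.04,-1.73,0,0],[1,1.04,-1.73,-0.5,0],[1,1.04,-1.73,-1.1,0],[1,1.04,-1.73,-1.6,0],[1,1.04,-1.73,-1.6,0]]'; python3 -m crank '[[1,-0.2,0,0,0],[1,-0.4,0,0,0],[1,-0.6,0,0,0],[1,-0.8,0,0,0],[1,-1.0,0,0,0],[1,-1.2,0,0,0],[1,-1.4,0,0,0],[1,-1.4,0,0,0]]'; python3 -m crank '[[1,0.3,0,0,0],[1,0.3,0,1,0],[1,0.3,0,1.6,0]]'
```

```text
clock: 7.0
tcp_pos: [0.591, -0.1049, 0.0776]
orientation: [-0.003, -0.001, 1.0, 0.001]
wrist_force: [-0.1, 0.3, 0.3]
width: 0.0
grasp_force: 0.0
clock: 8.0
tcp_pos: [0.5084, -0.1061, 0.0802]
orientation: [-0.001, -0.0, 1.0, 0.0]
wrist_force: [0.4, -0.4, -0.1]
width: 0.0
grasp_force: 0.0
clock: 8.38
tcp_pos: [0.5294, -0.1064, 0.1784]
orientation: [0.001, -0.0, 1.0, -0.0]
wrist_force: [0.5, -0.4, -0.6]
width: 0.0
grasp_force: 0.0
```

```bash
python3 -m crank '[[1,-0.55,-0.6,0.1,0],[1,-1.1,-1.2,0.1,0],[1,-1.65,-1.72,0.1,0],[1,-1.65,-1.72,0,0],[1,-1.65,-1.72,-0.5,0],[1,-1.65,-1.72,-1.1,0],[1,-1.65,-1.72,-1.6,0],[1,-1.65,-1.72,-1.6,0]]'; python3 -m crank '[[1,0.2,0,0,0],[1,0.4,0,0,0],[1,0.6,0,0,0],[1,0.8,0,0,0],[1,1.0,0,0,0],[1,1.2,0,0,0],[1,1.4,0,0,0],[1,1.56,0,0,0]]'; python3 -m crank '[[1,0,0,0,0],[1,-0.3,0,0,0],[1,-0.3,0,1,0],[1,-0.3,0,1.6,0],[1,-0.8,-0.8,1.6,0],[1,-1.3,-1.5,1.6,0],[1,-1.8,-2.2,1.6,0],[1,-2.3,-3,1.6,0]]'; python3 -m crank '[[1,-0.6,-0.6,0,0],[1,-1.2,-1.2,0,0],[1,-1.2,-1.2,0,0]]'
python3 - <<'E'
from h import *
save("top","pics/top2.png")
i=cv2.imread("pics/top2.png")[145:345,150:430]
cv2.imwrite("pics/c4.png",cv2.resize(i,None,fx=2.8,fy=2.8,interpolation=cv2.INTER_CUBIC))
E
```

```text
clock: 9.38
tcp_pos: [0.4277, -0.208, 0.0783]
orientation: [-0.002, -0.001, 1.0, 0.001]
wrist_force: [0.4, 0.3, -0.2]
width: 0.0001
grasp_force: 0.0
clock: 10.38
tcp_pos: [0.5233, -0.2094, 0.0802]
orientation: [0.0, -0.0, 1.0, -0.0]
wrist_force: [0.5, -0.1, -0.3]
width: -0.0001
grasp_force: 0.0
clock: 11.38
tcp_pos: [0.3829, -0.39, 0.1764]
orientation: [-0.0, -0.001, 1.0, 0.0]
wrist_force: [0.7, -0.6, 0.4]
width: 0.0002
grasp_force: 0.0
clock: 11.75
tcp_pos: [0.3096, -0.4633, 0.1762]
orientation: [-0.0, 0.002, 1.0, -0.0]
wrist_force: [0.7, 1.9, -1.1]
width: -0.0002
grasp_force: 0.0
```

View pics/c4.png

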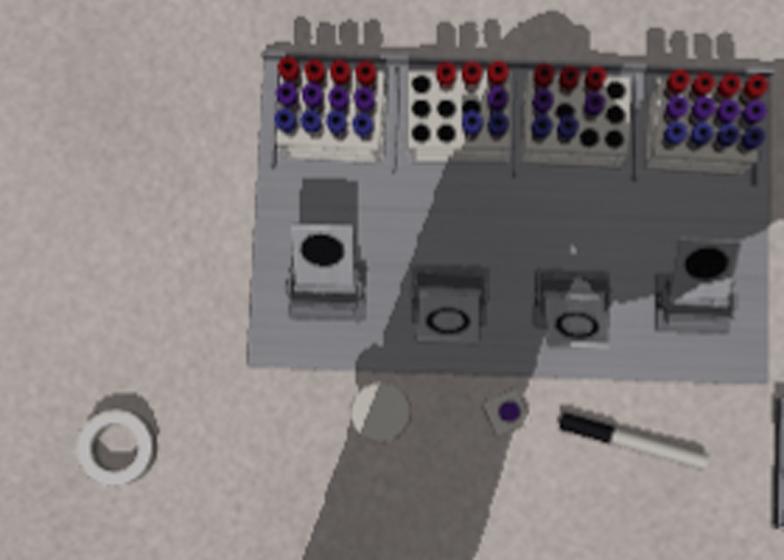

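The crop shows discs on the outer full racks, at (322,250) and (706,262). It shows rings on the two middle racks with empty places, at (447,320) and (577,325). Nothing else on the bench has moved, so I'm handing in.

```bash
python3 -m crank '[[1,0,0,0,0],[1,0,0,0,0],[1,0,0,0,0],[1,0,0,0,0]]'; python3 -c "
from workcell import *
print(hand_in())"
```

```text
clock: 12.3
tcp_pos: [0.3129, -0.461, 0.1763]
orientation: [0.0, -0.001, 1.0, -0.0]
wrist_force: [-0.4, 0.4, 1.2]
width: -0.0003
grasp_force: 0.0
the job is handed in; nothing more can be done
None
```

I flipped all four tags and handed the job in at about 12 s: the last picture shows discs on the two full racks, rings on the two with empty places, and nothing else visibly moved; the hand-in returned no verdict.

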